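Shelve two bead boxes in a stepped rack

TASK

Put the two bead boxes away in the stepped wooden rack, each in the tier with the headroom for it: the low wooden box on the lower tier and the tall blue box on the upper tier. Slide each one straight in, lengthwise, until its end reaches the back wall under the roof, and keep both boxes upright all the time.

Things in the scene. Friction and masses are not known exactly. Their poses are not given: they have to be found in the camera images.
- low_box_mid (a point): Low dark wooden bead box with a small flap on its top, closed and rigid, 150 long x 45 wide x 45 high mm, about 0.2 kg. Origin at the centre of the box, half-way up; x along its length (the -x end is roughly towards the robot at the start), y across its width, z up. Loose on the table; left or right of the rack varies.
- tall_box_mid (a point): Tall blue bead box with a pale wooden lid, closed and rigid, 150 long x 45 wide x 85 high mm, about 0.3 kg. Origin at the centre of the box, half-way up; x along its length (the -x end is roughly towards the robot at the start), y across its width, z up. Loose on the table; left or right of the rack varies.
- low_tier (a point): Lower tier (floor 12 mm above table, headroom 65 mm, 10 mm roof) of a pale wooden rack. Origin on its floor at the middle of a 150 mm box pushed fully in; x level into the tier, y across, z up. Roof from x = 15 mm to the back wall at x = 75 mm; 100 mm wide between side walls there. In front an open ledge from x = -85 mm: a box fully in sticks out 90 mm before the roof, room to hold its front end.
- tall_tier (a point): Upper tier (floor 87 mm above table, headroom 110 mm, 10 mm roof) of the same rack. Origin on its floor at the middle of a 150 mm box pushed fully in; x level into the tier, y across, z up. Roof from x = 15 mm to the back wall at x = 75 mm; 100 mm wide between side walls there. In front an open ledge from x = -85 mm: a box fully in sticks out 90 mm before the roof, room to hold its front end.
Things that resemble listed ones, but are neither listed nor needed, are in the scene too. What is shaped like the part that bears tall_box_mid but green, orange or turquoise is not meant.

How it is judged (in metres and radians):
At the end, for the whole second after the job is handed in: The low wooden box stands on the lower tier's floor and the tall blue box on the upper tier's floor, each upright (within about 7 degrees), its length within 11 degrees of the tier's depth direction, within 30 mm of the tier's middle sideways, and with its inner end within 20 mm of the back wall (x of low_box_mid in the frame of low_tier between -0.02 and 0.012 m and y of low_box_mid in the frame of low_tier between -0.03 and 0.03 m and z of low_box_mid in the frame of low_tier between 0.0145 and 0.0305 m and angle between the x axis of low_box_mid and the x axis of low_tier, either way round below 0.2 rad and angle between each of low_box_mid, tall_box_mid's own z axis and vertical below 0.12 rad and x of tall_box_mid in the frame of tall_tier between -0.02 and 0.012 m and y of tall_box_mid in the frame of tall_tier between -0.03 and 0.03 m and z of tall_box_mid in the frame of tall_tier between 0.0345 and 0.0505 m and angle between the x axis of tall_box_mid and the x axis of tall_tier, either way round below 0.2 rad); the robot touches nothing.
It fails at once if the low box is tipped over (leans more than 34 degrees) (angle between low_box_mid's own z axis and vertical above 0.6 rad).
It fails at once if the tall box is tipped over (leans more than 34 degrees) (angle between tall_box_mid's own z axis and vertical above 0.6 rad).
It also fails if it takes over 54 s, if anything falls off the work surface, if the arm or the gripper's body presses on something with over 40 N, if the wrist force passes 120 N, or if a joint passes its speed limit or range.

ROBOT

A 6-joint arm with a two-finger parallel gripper is mounted at the origin on the work surface. World frame = base frame: x ahead of the robot, y to its left, z up, the work surface at z = 0. Lengths are in mm, angles in rad, forces in N, time in s.
With the tool pointing down it reaches from about 300 to 775 mm from the base axis. Payload 14.6 kg.
Tool frame: the origin (TCP) lies on the front face of the gripper's body, between the roots of the fingers; the fingertips stand 97 mm ahead of it and the grasp point (between the pads) lies 78 mm ahead of it; z points along the fingers, y is the line along which they close (so a half turn about z gives the same grasp; the last joint's range is limited). The gripper opens to 94 mm and grips with 3 to 60 N. Pads are 16 mm wide; open, the fingers measure 119 mm over their backs; the gripper's body (75 mm by 177 mm) begins 78 mm behind the grasp point.
Start: joints at [-1.231, 0.3, 1.521, -0, 1.321, -0.067], TCP at [217.612, -505.109, 302.646] pointing down, gripper open.
Joint ranges: [-3.03, 3.03], [-0.79, 2.21], [0.23, 2.52], [-1.04, 4.18], [0, 3.07], [-2.55, 2.55]. Speed limits (rad/s): [2.22, 2.22, 2.57, 3.14, 3.14, 3.14].

INTERFACE

Orientations are given as [roll, pitch, yaw] about the fixed x, y, z axes, in that order (R = Rz(yaw) Ry(pitch) Rx(roll)).
In Python, from cell import * gives the robot as it stands.
- The arm moves only by the tool carry_out, never from a script. Its arguments are lists of equal length, an entry for each row: "slide": the shift along the world's x, y, z scaled (see below), a list of three; "dr": the turn, a rotation vector about the world's x, y, z scaled (see below), a list of three; "gripper": the opening in per cent of the stroke, from 0 (shut) to 100 (fully open). A call has 1 to 10 rows; each row is the pose to reach, as a shift and turn from the pose commanded when the call began, turning the shorter way round; what a row does not reach only later rows make up. The controller multiplies each number of a shift by 0.25 m and each number of a turn by 360 degrees. A row lasts 1/12 s, in which the tool goes at most 41.7 mm and 7.16 degrees, less where a joint would pass 70% of its speed; a pose out of reach is approached as far as the arm can. A call with a number of a shift or a turn outside -1 to 1 is refused whole. A call with a gripper value outside its range is refused whole. The fingers move at their own pace and stop on an object; "newtons" is the grip in N (left out, the last holds). Time passes only in rows, so rows that repeat a pose let the fingers close. It gives the time, the measured TCP pose, the force, the opening and the grip force at its end, in the units of the state.
- read_state(): the state, without advancing time (a new reading comes with each control period).
- camera(name): name is "scene" or "top" or "wrist"; returns the picture (480x640x3 uint8, red, green, blue); there is no depth.
- camera_model(name): a dict with "vfov" (degrees; the focal length in pixels is half the picture's height over the tangent of half this angle, whatever the lens; pixels are square), "cx", "cy" (the principal point, pixels), "R" (3x3) and "t" (3): a world point X has camera coordinates R X + t. Camera axes: x right, y down, z forward; pixel columns grow to the right and rows downward; lengths in mm; the calibration is good to about 2 mm. The wrist camera is an equidistant fisheye: a pixel r from the principal point sees the ray r / f radians off the axis. A picture is of the moment at which its call begins: read the wrist's pose just before it. camera_model takes no time and is no camera call; for the wrist camera it gives the pose at the moment of the call.
- sign_off(): hands the job in; it is judged then, once.
The state is a dict: "clock": time; "joints": joint angles; "qd": joint speeds; "effort": joint torques, N m; "eef_pos": TCP position; "eef_rot": TCP orientation; "wrist_force": force on the tool from outside, world axes, zero at the start; "moment": the same for the moment, N m; "finger_gap": finger opening in mm; "finger_force": force on a finger pad.
Only numpy, scipy, OpenCV 4.12 (cv2) and the standard library are available. Lean on these libraries where they do the work, as an engineer would, in place of code of your own. Each camera call takes 0.05 s, during which the arm holds its last target. There are 200 camera calls.

## Working session

There is one attempt and no reset: what is moved stays moved. The work goes in short steps, Python scripts to look and compute and a tool call to move; the robot and the scene stay as the last step left them, time stands still between calls to the robot, and variables do not carry over. Pictures are saved under pics/ and viewed, at most 10 in all, crops included, and the job is handed in when it is done.

Besides the shell and the picture viewer there is one more tool, called after "Call:" as name(argument=value, ...), one argument or row to a line, values as JSON. carry_out: Moves the arm, as the interface text tells. Its arguments: {"type":"object","properties":{"slide":{"type":"array","items":{"type":"array","items":{"type":"number","minimum":-1,"maximum":1}}},"dr":{"type":"array","items":{"type":"array","items":{"type":"number","minimum":-1,"maximum":1}}},"gripper":{"type":"array","items":{"type":"number"}},"newtons":{"type":"number"}},"required":["slide","dr","gripper"]}

```bash
ls; mkdir -p pics; python3 - <<'E'
from cell import *
import cv2
for n in ("scene","top"):
    cv2.imwrite(f"pics/{n}0.png",camera(n)[:,:,::-1]); m=camera_model(n); print(n,m)
print(read_state())
E
```

```text
pics
scene {'vfov': 50.35009170794652, 'cx': 318.25065374355853, 'cy': 244.91037953729528, 'R': array([[-0.63420142,  0.77306469,  0.01263103],
       [ 0.59244529,  0.49639333, -0.63450945],
       [-0.49678681, -0.3949236 , -0.77281189]]), 't': array([ 200.95482517, -317.02757358, 1760.64629594])}
top {'vfov': 48.86624668193603, 'cx': 325.3540139378371, 'cy': 242.43292439761703, 'R': array([[ 0.02603993, -0.99965331, -0.0038968 ],
       [-0.99602898, -0.02561314, -0.08526571],
       [ 0.08513634,  0.00610164, -0.99635063]]), 't': array([ 105.47378178,  516.42287012, 1303.71009222])}
{'clock': 0.1, 'joints': array([-1.23055839e+00,  3.00414610e-01,  1.52146068e+00,  2.33781768e-05,
        1.32069597e+00, -6.65819644e-02]), 'qd': array([-3.49685184e-05, -8.33882161e-05, -1.39711433e-03,  1.21030587e-03,
       -3.96459141e-04, -6.33116559e-04]), 'effort': array([ 3.78110140e-03, -5.32642400e+01, -3.53285480e+01,  7.10312999e-02,
        2.34676368e-02, -7.27857037e-05]), 'eef_pos': array([ 217.60138086, -504.99777701,  302.16820286]), 'eef_rot': array([-3.14061773e+00, -8.77040682e-05,  4.06814065e-01]), 'wrist_force': array([-0.53972098,  0.62517858,  1.1132966 ]), 'moment': array([-0.00587031, -0.02219436,  0.02956706]), 'finger_force': 0.0, 'finger_gap': 94.14547162087138}
```

View pics/scene0.png

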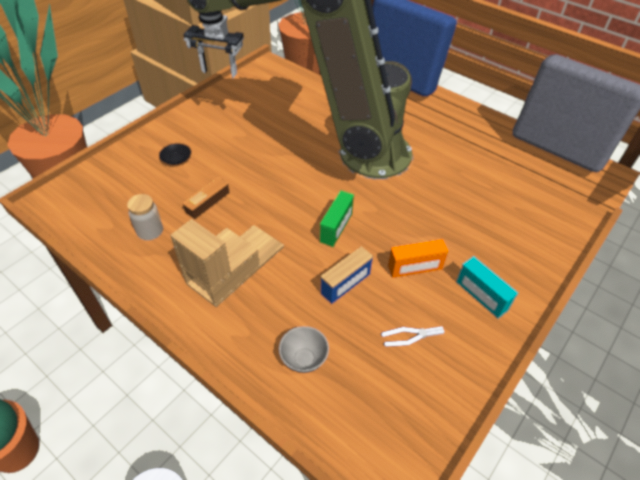

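View pics/top0.png

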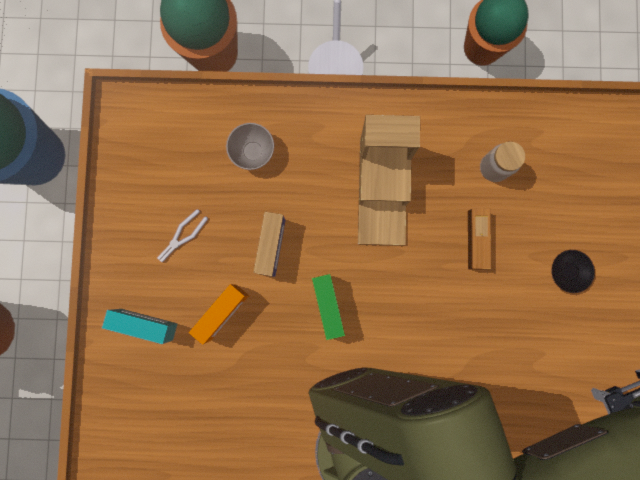

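The top view shows the rack at about (385,180), opening toward the robot. The low dark wooden box is at (480,240). There are four tall-box candidates: pale lid with blue sides at (270,243), green (328,307), orange (218,314) and turquoise (138,326). Only the one at (270,243) is blue with a pale lid. I'll confirm that in an enlarged crop.

```bash
python3 - <<'E'
import cv2
a=cv2.imread("pics/top0.png")[100:290,240:506]
cv2.imwrite("pics/c1.png",cv2.resize(a,None,fx=3,fy=3,interpolation=cv2.INTER_CUBIC))
E
```

```text
(no output)
```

View pics/c1.png

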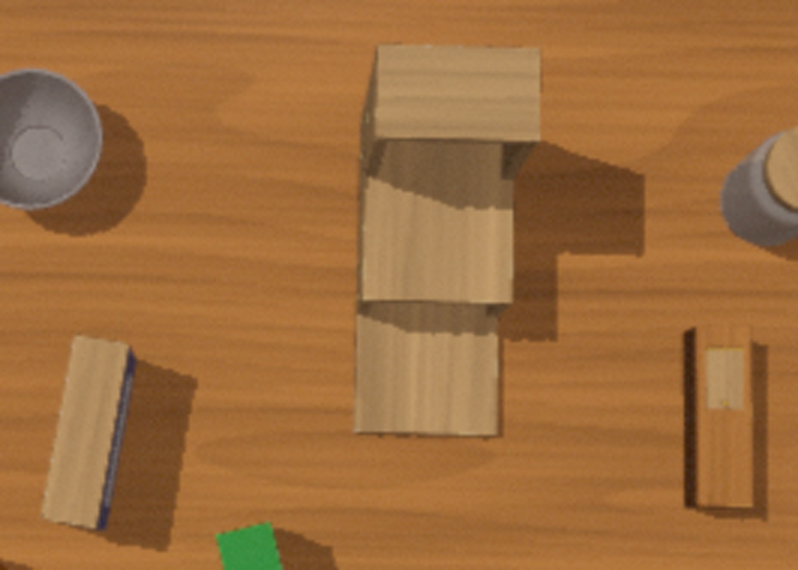

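The crop confirms the target: blue sides under a pale lid, at full-image (268,244). I'll cast the corner pixels onto planes at the known heights.

```bash
cat > h.py <<'E'
from cell import *
import numpy as np, cv2
def ray(n,p,m=None):
    m=m or camera_model(n); f=240/np.tan(np.radians(m['vfov']/2)); R=np.array(m['R']); t=np.array(m['t'])
    d=np.array([p[0]-m['cx'],p[1]-m['cy']],float)
    if n=='wrist':
        r=np.hypot(*d); th=r/f; v=np.r_[d/max(r,1e-9)*np.sin(th),np.cos(th)]
    else: v=np.r_[d/f,1]
    return -R.T@t, R.T@v
def onz(n,p,z,m=None):
    c,v=ray(n,p,m); return c+v*(z-c[2])/v[2]
E
python3 - <<'E'
from h import *
np.set_printoptions(precision=1,suppress=True)
for k,z,ps in [("roof",207,[(378,45),(540,48),(540,140),(373,138)]),("upfront",87,[(362,301),(512,304)]),("lowfront",12,[(355,433),(498,436)]),
 ("tall",85,[(75,336),(130,345),(102,528),(43,517)]),("low",45,[(693,326),(752,327),(752,508),(697,507)])]:
    q=np.array([onz("top",(240+(p[0]-1)/3,100+(p[1]-1)/3),z) for p in ps]); print(k,q.mean(0),"\n",q[:,:2])
    if len(q)==4: 
        a=(q[0]+q[1]-q[2]-q[3])/2; print("len",np.linalg.norm(a),"yaw",np.arctan2(a[1],a[0]),"w",np.linalg.norm((q[0]+q[3]-q[1]-q[2])/2))
    else: d=q[0]-q[1]; print("w",np.linalg.norm(d),"yaw",np.arctan2(-d[0],d[1]))
E
```

```text
roof [748.2 -22.9 207. ] 
 [[782.6  36.2]
 [783.2 -82.7]
 [714.4 -83.5]
 [712.8  38.5]]
len 69.31375427215158 yaw -0.011147512573062495 w 120.44561275740756
upfront [612.8 -23.   87. ] 
 [[612.5  37. ]
 [613.1 -83. ]]
w 120.06530896013894 yaw 0.005175669150789749
lowfront [512.8 -24.   12. ] 
 [[512.5  36.2]
 [513.1 -84.2]]
w 120.43949225161644 yaw 0.004666868153194489
tall [502.5 253.4  85. ] 
 [[578.6 266.2]
 [572.5 221.9]
 [425.7 239.3]
 [433.2 286.4]]
len 147.32513884095397 yaw -0.12795464757028516 w 46.22237489002665
low [ 531.1 -264.3   45. ] 
 [[ 605.6 -239.1]
 [ 606.  -287.7]
 [ 456.6 -287.7]
 [ 456.2 -242.7]]
len 149.40544870679193 yaw 0.011969290815568015 w 46.78735948479835
```

Call:
carry_out(
  slide=[
    [0.96,0.964,-0.4],
    [0.96,0.964,-0.4],
    [0.96,0.964,-0.4],
    [0.96,0.964,-0.4],
    [0.96,0.964,-0.4],
    [0.96,0.964,-0.4],
    [0.96,0.964,-0.4],
    [0.96,0.964,-0.4],
    [0.96,0.964,-0.4],
    [0.96,0.964,-0.4],
  ],
  dr=[
    [0,0,-0.063],
    [0,0,-0.063],
    [0,0,-0.063],
    [0,0,-0.063],
    [0,0,-0.063],
    [0,0,-0.063],
    [0,0,-0.063],
    [0,0,-0.063],
    [0,0,-0.063],
    [0,0,-0.063],
  ],
  gripper=[100,100,100,100,100,100,100,100,100,100],
  newtons=40,
)

```text
clock: 0.93
eef_pos: [459.7, -260.5, 200.7]
eef_rot: [-3.139, 0.002, 0.015]
wrist_force: [0.1, -0.2, 0.4]
finger_gap: 93.9
finger_force: 0.0
```

Call:
carry_out(
  slide=[
    [0.216,0,0],
    [0.216,0,0],
    [0.216,0,0],
    [0.216,0,0],
  ],
  dr=[
    [0,0,0],
    [0,0,0],
    [0,0,0],
    [0,0,0],
  ],
  gripper=[100,100,100,100],
)

```text
clock: 1.27
eef_pos: [511.2, -264.3, 202.1]
eef_rot: [-3.141, 0.001, 0.011]
wrist_force: [-0.8, -0.0, 0.6]
finger_gap: 94.0
finger_force: 0.0
```

```bash
python3 - <<'E'
from h import *
print(camera_model("wrist")); cv2.imwrite("pics/w1.png",camera("wrist")[:,:,::-1]); print(read_state()['eef_pos'])
E
```

```text
{'vfov': 65.70646984690485, 'cx': 315.19300017639273, 'cy': 241.5659055591156, 'R': array([[ 1.11367826e-02, -9.99937942e-01, -2.91259940e-04],
       [-9.61418748e-01, -1.07878418e-02,  2.74877452e-01],
       [-2.74863536e-01, -2.78122766e-03, -9.61479226e-01]]), 't': array([-269.96999615,  486.37665049,  436.24201402])}
[ 510.77674038 -264.41493849  202.31239291]
```

View pics/w1.png

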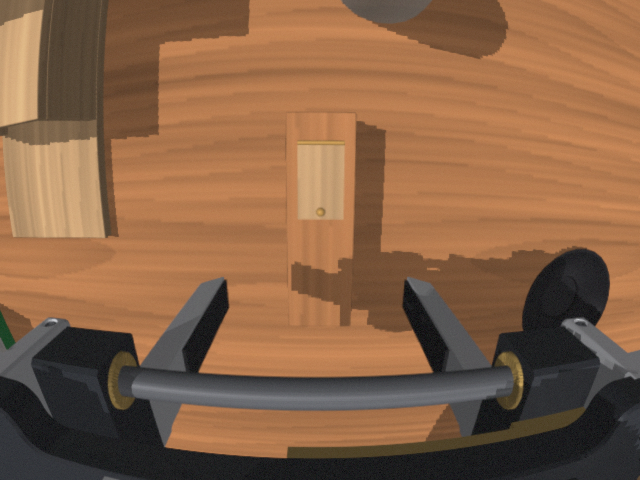

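The wrist view shows the low box at columns 287–355, rows 113–325. It is lengthwise and centred between the fingertips at (228,280) and (404,280). I'll descend and grip.

Call:
carry_out(
  slide=[
    [0,0,-0.15],
    [0,0,-0.28],
    [0,0,-0.36],
    [0,0,-0.4],
    [0,0,-0.4],
    [0,0,-0.4],
    [0,0,-0.4],
    [0,0,-0.4],
    [0,0,-0.4],
    [0,0,-0.4],
  ],
  dr=[
    [0,0,0],
    [0,0,0],
    [0,0,0],
    [0,0,0],
    [0,0,0],
    [0,0,0],
    [0,0,0],
    [0,0,0],
    [0,0,0],
    [0,0,0],
  ],
  gripper=[100,100,100,100,100,40,40,40,40,40],
)

```text
clock: 2.15
eef_pos: [511.8, -264.2, 103.4]
eef_rot: [3.141, -0.001, 0.011]
wrist_force: [0.2, 0.1, -0.7]
finger_gap: 63.7
finger_force: 0.0
```

Call:
carry_out(
  slide=[
    [0,0,0],
    [0,0,0],
    [0,0,0],
    [0,0,0],
  ],
  dr=[
    [0,0,0],
    [0,0,0],
    [0,0,0],
    [0,0,0],
  ],
  gripper=[30,30,30,30],
)

```text
clock: 2.48
eef_pos: [511.7, -264.2, 102.8]
eef_rot: [3.141, -0.0, 0.011]
wrist_force: [-0.4, -1.2, 0.6]
finger_gap: 44.7
finger_force: 39.9
```

Call:
carry_out(
  slide=[
    [0,0,0.06],
    [0,0,0.13],
    [0,0,0.19],
    [-0.02,0.08,0.2],
    [-0.044,0.2,0.2],
    [-0.044,0.34,0.2],
    [-0.044,0.48,0.2],
    [-0.044,0.62,0.2],
    [-0.044,0.76,0.2],
    [-0.044,0.86,0.2],
  ],
  dr=[
    [0,0,0],
    [0,0,0],
    [0,0,0],
    [0,0,-0.002],
    [0,0,-0.002],
    [0,0,-0.002],
    [0,0,-0.002],
    [0,0,-0.002],
    [0,0,-0.002],
    [0,0,-0.002],
  ],
  gripper=[30,30,30,30,30,30,30,30,30,30],
)

```text
clock: 3.32
eef_pos: [500.1, -46.6, 152.4]
eef_rot: [-3.141, 0.001, -0.001]
wrist_force: [0.4, -1.0, -1.7]
finger_gap: 45.1
finger_force: 39.9
```

Call:
carry_out(
  slide=[
    [0,0.06,0],
    [0,0.09,0],
    [0,0.103,0],
    [0,0.103,0],
    [0,0.103,0],
  ],
  dr=[
    [0,0,0],
    [0,0,0],
    [0,0,0],
    [0,0,0],
    [0,0,0],
  ],
  gripper=[30,30,30,30,30],
)

```text
clock: 3.73
eef_pos: [500.6, -24.1, 152.6]
eef_rot: [3.142, 0.0, -0.002]
wrist_force: [0.3, -0.7, -2.6]
finger_gap: 45.2
finger_force: 39.9
```

```bash
python3 - <<'E'
from h import *
cv2.imwrite("pics/w2.png",camera("wrist")[:,:,::-1]); print(read_state()['eef_pos'],read_state()['eef_rot'])
a=camera("scene")[:,:,::-1][150:350,150:420]; b=cv2.resize(a,(540,400)); 
w=cv2.imread("pics/w2.png")[:,::1]; cv2.imwrite("pics/m2.png",cv2.hconcat([cv2.resize(b,(400,300)),cv2.resize(w,(400,300))]))
E
```

```text
[500.62673224 -24.22585709 152.5655655 ] [ 3.14152678e+00  1.24703001e-04 -2.58852260e-03]
```

View pics/m2.png

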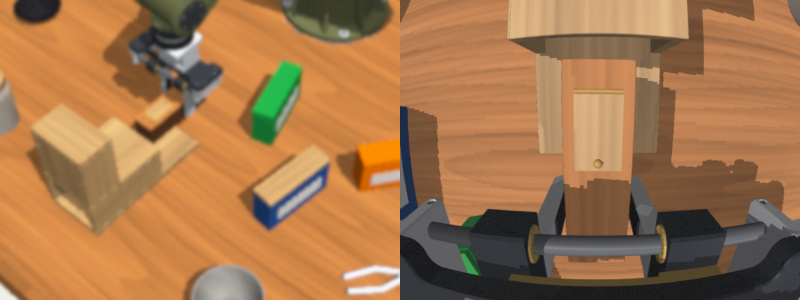

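The left panel shows the box level above the lower ledge. In the right panel the box is centred on the lower ledge in front of the roof edge (600,60). I'll lower it and slide it in.

Call:
carry_out(
  slide=[
    [0,0,-0.08],
    [0,0,-0.13],
    [0,0,-0.14],
    [0.02,0,-0.14],
    [0.08,0,-0.14],
    [0.15,0,-0.14],
    [0.22,0,-0.14],
    [0.27,0,-0.14],
    [0.3,0,-0.14],
    [0.3,0,-0.14],
  ],
  dr=[
    [0,0,0],
    [0,0,0],
    [0,0,0],
    [0,0,0],
    [0,0,0],
    [0,0,0],
    [0,0,0],
    [0,0,0],
    [0,0,0],
    [0,0,0],
  ],
  gripper=[30,30,30,30,30,30,30,30,30,30],
)

```text
clock: 4.67
eef_pos: [576.6, -23.7, 118.1]
eef_rot: [3.141, -0.0, -0.002]
wrist_force: [-0.3, 0.2, -1.6]
finger_gap: 44.8
finger_force: 40.0
```

Call:
carry_out(
  slide=[
    [0,0,-0.004],
    [0,0,-0.008],
    [0,0,-0.01],
    [0,0,-0.01],
  ],
  dr=[
    [0,0,0],
    [0,0,0],
    [0,0,0],
    [0,0,0],
  ],
  gripper=[30,30,30,30],
)

```text
clock: 5.0
eef_pos: [575.3, -23.4, 115.2]
eef_rot: [-3.142, 0.0, -0.002]
wrist_force: [-0.2, -0.1, -1.8]
finger_gap: 44.9
finger_force: 40.0
```

Call:
carry_out(
  slide=[
    [0,0,0],
    [0,0,0],
    [0,0,0],
    [0,0,0.04],
    [0,0,0.14],
    [0,0,0.28],
    [0,0,0.42],
    [0,0,0.48],
    [0,0,0.48],
  ],
  dr=[
    [0,0,0],
    [0,0,0],
    [0,0,0],
    [0,0,0],
    [0,0,0],
    [0,0,0],
    [0,0,0],
    [0,0,0],
    [0,0,0],
  ],
  gripper=[75,75,75,75,75,75,75,75,75],
)

```text
clock: 5.75
eef_pos: [576.6, -23.4, 240.2]
eef_rot: [3.141, -0.007, -0.002]
wrist_force: [0.4, -0.2, 1.0]
finger_gap: 70.5
finger_force: 0.0
```

Call:
carry_out(
  slide=[
    [-0.05,0.1,0],
    [-0.1,0.25,0],
    [-0.2,0.4,0],
    [-0.25,0.55,0],
    [-0.3,0.7,0],
    [-0.372,0.85,0],
    [-0.372,0.95,0],
    [-0.372,1,0],
    [-0.372,1,0],
  ],
  dr=[
    [0,0,0],
    [0,0,-0.005],
    [0,0,-0.01],
    [0,0,-0.015],
    [0,0,-0.02],
    [0,0,-0.02],
    [0,0,-0.02],
    [0,0,-0.02],
    [0,0,-0.02],
  ],
  gripper=[100,100,100,100,100,100,100,100,100],
)

```text
clock: 6.5
eef_pos: [482.3, 228.4, 234.8]
eef_rot: [3.141, 0.0, -0.125]
wrist_force: [0.3, 0.5, -0.3]
finger_gap: 93.6
finger_force: 0.0
```

Call:
carry_out(
  slide=[
    [0,0.09,0],
    [0,0.117,0],
    [0,0.117,0],
    [0,0.117,0],
  ],
  dr=[
    [0,0,0],
    [0,0,0],
    [0,0,0],
    [0,0,0],
  ],
  gripper=[100,100,100,100],
)

```text
clock: 6.83
eef_pos: [482.9, 254.8, 234.8]
eef_rot: [3.141, 0.0, -0.128]
wrist_force: [-0.7, 0.1, 1.3]
finger_gap: 94.1
finger_force: 0.0
```

```bash
python3 - <<'E'
from h import *
print(camera_model("wrist")); w=camera("wrist")[:,:,::-1]; cv2.imwrite("pics/w3.png",w);t=camera("top")[:,:,::-1]
cv2.imwrite("pics/t3.png",t)
a=cv2.resize(t[100:290,240:493],(400,300)); cv2.imwrite("pics/m3.png",cv2.hconcat([a,cv2.resize(w,(400,300))]))
E
```

```text
{'vfov': 65.70646984690485, 'cx': 315.19300017639273, 'cy': 241.5659055591156, 'R': array([[-1.27389400e-01, -9.91852578e-01,  6.35290331e-04],
       [-9.53758280e-01,  1.22672485e-01,  2.74402267e-01],
       [-2.72244528e-01,  3.43500268e-02, -9.61614784e-01]]), 't': array([313.96661791, 418.14210774, 450.60117666])}
```

View pics/m3.png

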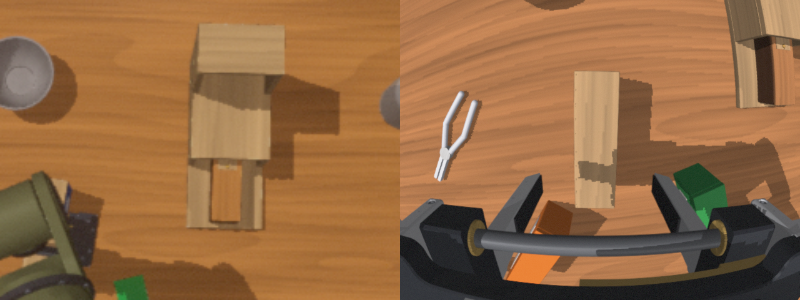

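Left panel: the low box is in the lower tier. Right panel: the lid spans columns 575–618 and rows 72–207, between the fingertips, which are at (540,180) and (655,180). Now I'll check the numbers.

```bash
python3 - <<'E'
from h import *
np.set_printoptions(precision=1,suppress=True)
q=np.array([onz("wrist",((x-400)*1.6,y*1.6),85) for x,y in [(575,72),(618,72),(614,208),(575,206)]]);print(q,q.mean(0)); a=q[0]+q[1]-q[2]-q[3];print(np.arctan2(a[1],a[0]),np.linalg.norm(a)/2)
# low box in top image t3, z=57
q=np.array([onz("top",(240+x*253/400,100+y*190/300),57) for x,y in [(211,221),(240,221)]]);print(q)
E
```

```text
[[578.9 264.1  85. ]
 [573.4 221.8  85. ]
 [425.1 242.2  85. ]
 [433.5 286.3  85. ]] [502.7 253.6  85. ]
-0.1441947414773206 148.39564777521102
[[519.6   1.2  57. ]
 [520.8 -43.6  57. ]]
```

Call:
carry_out(
  slide=[
    [0,0,-0.12],
    [0,0,-0.25],
    [0,0,-0.35],
    [0,0,-0.388],
    [0,0,-0.388],
    [0,0,-0.388],
    [0,0,-0.388],
    [0,0,-0.388],
    [0,0,-0.388],
    [0,0,-0.388],
  ],
  dr=[
    [0,0,-0.001],
    [0,0,-0.001],
    [0,0,-0.001],
    [0,0,-0.001],
    [0,0,-0.001],
    [0,0,-0.001],
    [0,0,-0.001],
    [0,0,-0.001],
    [0,0,-0.001],
    [0,0,-0.001],
  ],
  gripper=[100,100,100,100,100,30,30,30,30,30],
  newtons=45,
)

```text
clock: 7.77
eef_pos: [482.8, 256.0, 139.0]
eef_rot: [-3.141, -0.001, -0.134]
wrist_force: [0.4, 0.1, -0.2]
finger_gap: 64.4
finger_force: 0.0
```

Call:
carry_out(
  slide=[
    [0,0,0],
    [0,0,0],
    [0,0,0],
    [0,0,0],
  ],
  dr=[
    [0,0,0],
    [0,0,0],
    [0,0,0],
    [0,0,0],
  ],
  gripper=[30,30,30,30],
)

```text
clock: 8.1
eef_pos: [482.6, 256.0, 138.3]
eef_rot: [-3.141, -0.0, -0.133]
wrist_force: [-0.3, 0.5, 1.0]
finger_gap: 44.6
finger_force: 45.0
```

Call:
carry_out(
  slide=[
    [0,0,0.06],
    [0,0,0.16],
    [0,0,0.27],
    [0,0,0.37],
    [0,0,0.42],
    [0.04,-0.08,0.42],
    [0.1,-0.2,0.42],
    [0.18,-0.32,0.42],
    [0.26,-0.44,0.42],
    [0.34,-0.56,0.42],
  ],
  dr=[
    [0,0,0],
    [0,0,0],
    [0,0,0],
    [0,0,0],
    [0,0,0],
    [0,0,0.005],
    [0,0,0.01],
    [0,0,0.015],
    [0,0,0.02],
    [0,0,0.0212],
  ],
  gripper=[30,30,30,30,30,30,30,30,30,30],
)

```text
clock: 8.93
eef_pos: [568.1, 114.4, 242.8]
eef_rot: [3.142, 0.001, 0.002]
wrist_force: [1.6, 0.1, -3.2]
finger_gap: 45.2
finger_force: 45.0
```

Call:
carry_out(
  slide=[
    [0.06,-0.12,0],
    [0.1,-0.25,0],
    [0.128,-0.37,0],
    [0.128,-0.48,0],
    [0.128,-0.54,0],
    [0.128,-0.557,0],
    [0.128,-0.557,0],
    [0.128,-0.557,0],
  ],
  dr=[
    [0,0,0],
    [0,0,0],
    [0,0,0],
    [0,0,0],
    [0,0,0],
    [0,0,0],
    [0,0,0],
    [0,0,0],
  ],
  gripper=[30,30,30,30,30,30,30,30],
)

```text
clock: 9.6
eef_pos: [599.5, -22.5, 243.0]
eef_rot: [-3.141, 0.0, 0.0]
wrist_force: [0.9, 0.6, -2.9]
finger_gap: 44.7
finger_force: 45.0
```

```bash
python3 - <<'E'
from h import *
s=read_state();print(s['eef_pos'],s['eef_rot'],s['wrist_force'],s['moment'])
w=camera("wrist")[:,:,::-1]; a=cv2.resize(camera("scene")[:,:,::-1][130:310,130:370],(400,300)); cv2.imwrite("pics/m4.png",cv2.hconcat([a,cv2.resize(w,(400,300))]))
E
```

```text
[599.5157457  -22.49468349 243.03468822] [-3.14131775e+00  2.88915689e-04  1.23891463e-05] [ 0.85317463  0.57172757 -2.91583086] [ 0.06400817  0.12751575 -0.01368707]
```

View pics/m4.png

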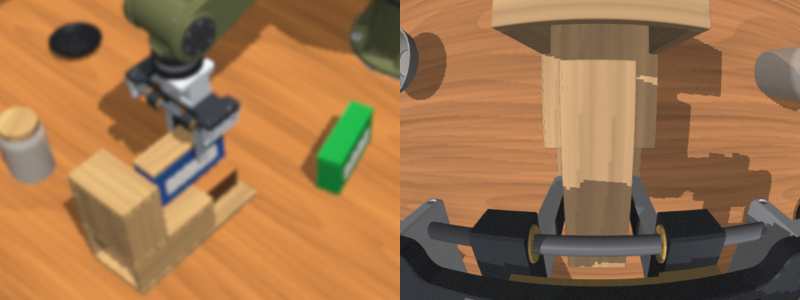

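The box is level and centred in front of the upper tier opening (600,45). I'll lower it, slide it in and set it down.

Call:
carry_out(
  slide=[
    [0,0,-0.03],
    [0,0,-0.056],
    [0,0,-0.056],
    [0.03,0,-0.056],
    [0.08,0,-0.056],
    [0.14,0,-0.056],
    [0.2,0,-0.056],
    [0.26,0,-0.056],
    [0.3,0,-0.056],
    [0.302,0,-0.056],
  ],
  dr=[
    [0,0,0],
    [0,0,0],
    [0,0,0],
    [0,0,0],
    [0,0,0],
    [0,0,0],
    [0,0,0],
    [0,0,0],
    [0,0,0],
    [0,0,0],
  ],
  gripper=[30,30,30,30,30,30,30,30,30,30],
)

```text
clock: 10.53
eef_pos: [676.5, -23.3, 228.7]
eef_rot: [-3.142, -0.0, -0.0]
wrist_force: [0.0, 0.3, -2.8]
finger_gap: 44.9
finger_force: 45.0
```

Call:
carry_out(
  slide=[
    [0,0,-0.006],
    [0,0,-0.01],
    [0,0,-0.013],
    [0,0,-0.013],
    [0,0,-0.013],
  ],
  dr=[
    [0,0,0],
    [0,0,0],
    [0,0,0],
    [0,0,0],
    [0,0,0],
  ],
  gripper=[30,30,30,30,30],
)

```text
clock: 10.95
eef_pos: [674.9, -23.4, 226.1]
eef_rot: [3.142, -0.0, -0.0]
wrist_force: [-0.3, -0.0, -2.1]
finger_gap: 44.5
finger_force: 45.0
```

Almost touching down, with about 1 mm left. I'll lower the rest, release, and retreat up and back.

Call:
carry_out(
  slide=[
    [0,0,-0.003],
    [0,0,-0.003],
    [0,0,-0.003],
    [0,0,-0.003],
    [0,0,-0.003],
    [0,0,0.05],
    [0,0,0.15],
    [0,0,0.3],
    [0,0,0.42],
    [0,0,0.42],
  ],
  dr=[
    [0,0,0],
    [0,0,0],
    [0,0,0],
    [0,0,0],
    [0,0,0],
    [0,0,0],
    [0,0,0],
    [0,0,0],
    [0,0,0],
    [0,0,0],
  ],
  gripper=[30,75,75,75,75,75,75,75,75,75],
)

```text
clock: 11.78
eef_pos: [675.7, -23.4, 339.6]
eef_rot: [3.141, -0.011, -0.0]
wrist_force: [-0.2, -0.7, 1.3]
finger_gap: 70.6
finger_force: 0.0
```

Call:
carry_out(
  slide=[
    [-0.15,-0.15,0.1],
    [-0.3,-0.3,0.1],
    [-0.45,-0.45,0.1],
    [-0.6,-0.6,0.1],
    [-0.7,-0.75,0.1],
    [-0.8,-0.9,0.1],
    [-0.8,-1,0.1],
    [-0.8,-1,0.1],
    [-0.8,-1,0.1],
    [-0.8,-1,0.1],
  ],
  dr=[
    [0,0,0],
    [0,0,0],
    [0,0,0],
    [0,0,0],
    [0,0,0],
    [0,0,0],
    [0,0,0],
    [0,0,0],
    [0,0,0],
    [0,0,0],
  ],
  gripper=[75,75,75,75,75,75,75,75,75,75],
)

```text
clock: 12.62
eef_pos: [474.3, -274.6, 356.7]
eef_rot: [3.141, -0.001, -0.003]
wrist_force: [1.3, -0.4, -1.5]
finger_gap: 70.7
finger_force: 0.0
```

```bash
python3 - <<'E'
from h import *
print(read_state()['clock'])
t=cv2.resize(camera("top")[:,:,::-1][100:290,300:490],(400,400)); a=cv2.resize(camera("scene")[:,:,::-1][190:320,140:300],(400,400)); cv2.imwrite("pics/m5.png",cv2.hconcat([a,t]))
E
```

```text
12.6167
```

View pics/m5.png

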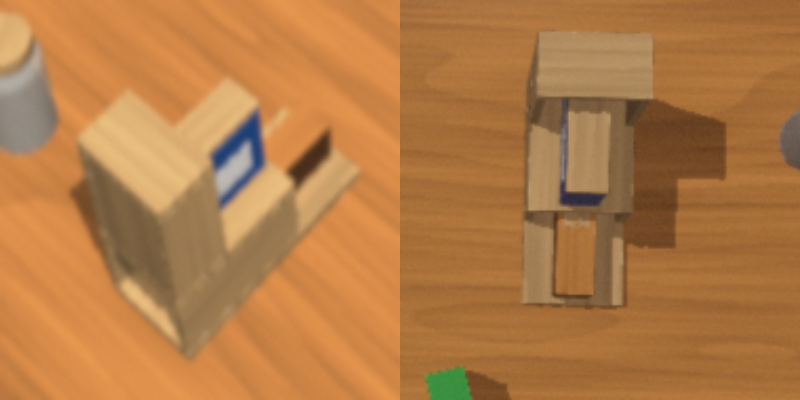

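Both boxes stand upright in their tiers. The tall lid's front edge is at about (587,191) and the low box's front at (574,295). I'll check both depths and hand in if they are in range.

```bash
python3 - <<'E'
from h import *
f=lambda x,y,z:onz("top",(300+(x-400)*.475,100+y*.475),z)
L=[f(569,191,172),f(608,193,172)]; B=[f(555,294,57),f(594,296,57)]; print(L,B)
xt=np.mean(L,0)[0]+75-697.8; xl=np.mean(B,0)[0]+75-597.8; print(xt,xl)
if -12<xt<10 and -12<xl<10: print(sign_off())
E
```

```text
[array([620.2819132 ,  -2.25725023, 172.        ]), array([619.17720097, -43.81187564, 172.        ])] [array([520.41065205,   0.81548964,  57.        ]), array([519.24237679, -44.46344862,  57.        ])]
-3.0704429177908423 -2.9734855828323816
the job is handed in; nothing more can be done
None
```

Both boxes are in the rack and the job is handed in: the low wooden box is on the lower tier and the tall blue box on the upper. In the last camera check both looked upright and were about 3 mm short of the back wall, and the clock stood at about 12.6 s. No verdict was returned.

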